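# Set the slide dryer's pointer and hold the contact probe on its check ring

### The arm

A 6-joint arm with a two-finger parallel gripper is mounted at the origin on the work surface. World frame = base frame: x ahead of the robot, y to its left, z up, the work surface at z = 0. Lengths are in m, angles in rad, forces in N, time in s.
With the tool pointing down it reaches from about 0.25 to 0.725 m from the base axis. Payload 4 kg.
Tool frame: the origin (TCP) lies on the centre line of the jaws, within the pads' length; the fingertips stand ahead of it and the grasp point (between the pads) lies 3 mm ahead of it (bot.tcp_to_tips is the z of the fingertips in the tool frame, in m); z points along the fingers, y is the line along which they close (so a half turn about z gives the same grasp; the last joint's range is limited). The gripper opens to 85 mm and grips with 20 to 120 N. Pads are 22 mm wide; open, the fingers measure 114 mm over their backs; the gripper's body (76 mm by 85 mm) begins 54 mm behind the grasp point. The pads swing forward as they close: fully open they stand 13 mm farther back than shut.
Start: joints at [-1.289, 0.241, 0.005, 1.335, 0, 1.571], TCP at [0.139, -0.48, 0.253] pointing down, gripper open.
Joint ranges: [-2.72, 2.72], [-1.05, 1.87], [-1.09, 1.28], [-1.99, 2.15], [-1.42, 1.44], [-3.14, 3.14]. Speed limits (rad/s): [2.79, 2.79, 3.14, 3.14, 3.14, 3.14].

### API

Orientations are given as a unit quaternion [x, y, z, w].
In Python, from workcell import telemetry, camera, camera_params, ticket, boxes_of, cut_out, spot_point, bot gives the robot as it stands.
- The arm moves only by the shell command python3 -m creep 'ROWS'. ROWS is text: rows parted by semicolons, each of 5 numbers parted by spaces: the opening, from 0 (shut) to 1 (fully open), then the shift along the tool's x, y, z in units of 150 mm (1.0 is 150 mm), then the turn about the tool's z in units of 180 degrees (1.0 is 180 degrees). In form: claw x y z turn; .... A call has 1 to 12 rows; each row is the pose to reach, as a shift and turn from the pose commanded when the call began, along the tool's axes at that moment, turning the shorter way round; what a row does not reach only later rows make up. A row lasts 1/8 s, in which the tool goes at most 62.5 mm and 10.7 degrees, less where a joint would pass 70% of its speed; a pose out of reach is approached as far as the arm can. A call with a number of a shift or a turn outside -1 to 1 is refused whole. A call with a gripper value outside its range is refused whole. The fingers move at their own pace and stop on an object; the grip force is fixed at half the most. Time passes only in rows, so rows that repeat a pose let the fingers close. It gives the time, the measured TCP pose, the force, the opening and the grip force at its end, in the units of the state.
- telemetry.get_obs(): the state, without advancing time (a new reading comes with each control period).
- camera(name): name is "scene" or "top" or "wrist"; returns the picture (480x640x3 uint8, red, green, blue); there is no depth.
- camera_params(name): a dict with "camera_matrix" (3x3 intrinsics, pixels), "k1" (the pictures are not rectified: a ray, as slopes to the right and down, at radius r is drawn at 1 + k1 r^2 times it, then the intrinsics apply), "eye" and "attitude" of the camera in the world. Camera axes: x right, y down, z forward; pixel columns grow to the right and rows downward; lengths in m; the calibration is good to about 2 mm. A picture is of the moment at which its call begins: read the wrist's pose just before it. camera_params takes no time and is no camera call; for the wrist camera it gives the pose at the moment of the call.
- ticket.job_done(): hands the job in; it is judged then, once.
Trained networks look in the newest picture that a camera, given by its name, has taken for a name from the list of things; names that differ only in an ending like _2 or _b are one class to them, and where a whole thing is asked for, a point or a joint stands for the part that bears it (a point fixed in the world has none). Each returns a list of dicts, best first, with "conf" (0 to 1); they miss things now and then, are a little off and sometimes report something else, mostly with a low value. They report only what shows in the picture. A call takes as long as a camera call. They do not tell look-alikes from the thing itself.
- boxes_of(thing, camera): "at" ([x, y, z] in m, in world coordinates, good to about 4 mm: the middle of the surface that is visible of it).
- cut_out(thing, camera): "pixels" (480x640 bool, what is visible of it).
- spot_point(thing, camera): "at" ([x, y, z] in m, in world coordinates, good to about 4 mm: a listed point, or the origin of a listed thing).
The state is a dict: "clock": time; "joint_pos": joint angles; "joint_vel": joint speeds; "tau": joint torques, N m; "eef_pos": TCP position; "tool_rot": TCP orientation; "ft_force": force on the tool from outside, world axes, zero at the start; "ft_torque": the same for the moment, N m; "grip_width": finger opening in m; "grasp_force": force on a finger pad.
Only numpy, scipy, OpenCV 4.12 (cv2) and the standard library are available. Lean on these libraries where they do the work, as an engineer would, in place of code of your own. Each camera call takes 0.05 s, during which the arm holds its last target. There are 200 camera calls.

### The job

On the slide dryer, turn the black knob until the pointer on the scale lines up with the steel marker tab, and let go of the knob. Then take the contact probe (the tool with the thick square handle) out of the stand and press its sprung tip gently on the middle of the small dark ring on the sloping plate, square to the plate, so that the tip is pressed in part of the way but not to its stop. Finish holding it there, still gripped and pressed lightly; leave the jars, the glass dish and the other two tools where they are.

Things in the scene. Friction and masses are not known exactly. Their poses are not given: they have to be found in the camera images.
- knob_grip (a point): Grip point of the dryer's knob, on its upright axis, 37 mm above the flat white ledge (ledge top 50 mm above the table) at the dryer's right end. The black knob is a bar 42 mm long (this point's x), 14 mm wide (its y), its top 7 mm above this point, on a 44 mm disc whose top is 23 mm below this point. The point turns with the knob. The scale is 110 mm beyond the axis, its parts under 7 mm high.
- knob (a joint): Turn of the knob in rad, 0 to 3.5, growing clockwise seen from above. It stays where it is left (friction about 0.03 N m).
- pointer_tip (a point): Tip of the black pointer blade (3 mm wide), which comes from the far side of the scale. Geared to the knob: it moves 16 mm towards the dryer's right (-y of the dryer) per rad of clockwise knob turn. It always starts to the left (+y) of the marker.
- mark_tip (a point): Tip of the steel marker tab (3 mm wide with a 9 mm square head, set at random), which comes from the near side of the scale. The scale runs along the dryer's y. When pointer and marker line up, the two tips coincide.
- plate: Aluminium warm plate of the dryer, 190 x 166 mm, left of the ledge; origin at the middle of its top face, z square out of the face, x up the slope. It slopes 20 degrees from level, low edge at the dryer's front, towards the robot; its far edge is 125 mm above the table. Three glass slides 76 x 26 x 2 mm are stuck on it, at least 20 mm from the ring's centre.
- ring (a point): Centre of the dark check ring (outer diameter 22 mm, inner 15 mm), in the middle of the plate's top face; its z is square out of the plate, its x points up the slope.
- stand: Fixed white block, 70 (x) x 190 (y) x 75 mm high, origin at the centre of its underside, with three upright through holes of 17 mm at y = -60, 0 and +60 mm, in which probe, stirring rod and scoop stand in any order.
- probe: Contact probe, upright in the stand at the start, 90 g (varies). Origin: centre of the underside of its 30 mm round collar (6 mm thick), which rests on the stand; z up. Handle: grey bar 22 mm (x) by 18 mm (y), 6 to 90 mm above the origin. Below: shank of 12 mm diameter to -40 mm, then a 6 mm sprung pin with 8 mm ball ending at -60 mm. Its x, y start along the stand's x, y within 0.1 rad.
- tip_end (a point): End of the probe's ball tip, on its axis, 60 mm below the origin when the spring is free.
- tip (a joint): How far the sprung tip is pressed in, in m: 0 free, 0.010 at its stop. Force = 1.2 N + 0.3 N per mm.
- rod: Plain steel stirring rod, 8 mm thick with a small ball at its top, in the stand, 85 mm above it. Leave it.
- scoop: Small scoop with a round grey handle, 18 mm thick at most, in the stand, 62 mm above it. Leave it.
- jar_a: Clear sample jar with green cap, 48 mm diameter, 65 mm high, origin under its centre, on the near side between dryer and stand. Leave it.
- jar_b: The same kind of jar, beyond the dryer and stand. Leave it.
- dish: Glass dish, 90 mm diameter, 20 mm high, right of the dryer. Leave it.
- dryer: The slide dryer's fixed white base, 220 deep x 300 wide x 50 mm, position and yaw vary, with knob, scale and plate on it; origin at the centre of its underside, x away from its front (up the slope), y to its left. Knob axis at (-45, -87) mm, ring at (0, +60) mm and 90 mm above the table.
There are look-alikes about, which are no part of the job. Leave any pink look-alike of the probe alone. Leave any turquoise look-alike of the stand alone.

How it is judged:
On the way, in this order (a step that is already met when the one before it is completed fails the run):
1. the pointer lines up with the marker and the knob is let go, the probe still in the stand (distance between pointer_tip and mark_tip below 0.003 m and contact force between the fingers and dryer below 0.1 N and distance of probe from where it was at the start of the episode below 0.015 m), for 0.2 s.
2. the probe is lifted out of the stand (distance between pointer_tip and mark_tip below 0.003 m and height (world z) of tip_end above 0.08 m and contact force between the fingers and probe above 1 N), for 0.1 s.
At the end, for the whole second after the job is handed in: Pointer tip within 3 mm of the marker tip; probe held by the fingers, clear of the stand and still, its tip within 6.5 mm of the ring's centre, its axis within 0.14 rad (8 degrees) of square to the plate, the sprung tip pressed in 1.2 to 9.2 mm (of 10), pressing on the plate with 0.7 to 6 N (distance between pointer_tip and mark_tip below 0.003 m and distance between tip_end and ring below 0.0065 m and angle between the z axis of probe and the z axis of ring, either way round below 0.14 rad and height (world z) of probe above 0.1 m and value of joint tip between 0.0012 and 0.0092 m and contact force between probe and plate between 0.7 and 6 N and contact force between the fingers and probe above 1 N and contact force between probe and stand below 0.1 N and linear speed of probe below 0.02 m/s); the arm keeps its last pose, push and grip.
It fails at once if the probe is pressed hard on the plate (over 15 N) (contact force between probe and plate above 15 N).
It fails at once if a bystander is moved by more than 25 mm (distance of any of rod, scoop, jar_a, jar_b, dish from where it was at the start of the episode above 0.025 m).
It also fails if it takes over 61 s, if anything falls off the work surface, if the arm or the gripper's body presses on something with over 40 N, if the wrist force passes 120 N, or if a joint passes its speed limit or range.

## Working session

There is one attempt and no reset: what is moved stays moved. The work goes in short steps, Python scripts to look and compute and a shell command to move; the robot and the scene stay as the last step left them, time stands still between calls to the robot, and variables do not carry over. Pictures are saved under pics/ and viewed, at most 10 in all, crops included, and the job is handed in when it is done.

```bash
mkdir -p pics; ls; cat > h.py <<'E'
import numpy as np,cv2
from scipy.spatial.transform import Rotation as R
from workcell import telemetry, camera, camera_params, ticket, boxes_of, cut_out, spot_point, bot
def att(p):
    a=np.array(p["attitude"],float); return a if a.shape==(3,3) else R.from_quat(a).as_matrix()
def ray(p,uv):
    K=np.array(p["camera_matrix"]); d=np.array([(uv[0]-K[0,2])/K[0,0],(uv[1]-K[1,2])/K[1,1]]); s=d.copy()
    for _ in range(20): s=d/(1+p["k1"]*(s@s))
    v=att(p)@np.array([*s,1]); return np.array(p["eye"],float),v/np.linalg.norm(v)
def onz(p,uv,z):
    e,v=ray(p,uv); return e+v*(z-e[2])/v[2]
def proj(p,X):
    c=att(p).T@(np.array(X)-np.array(p["eye"])); s=c[:2]/c[2]; s=s*(1+p["k1"]*(s@s)); K=np.array(p["camera_matrix"])
    return np.array([K[0,0]*s[0]+K[0,2],K[1,1]*s[1]+K[1,2]])
def tri(rs):
    A=np.zeros((3,3));b=np.zeros(3)
    for e,v in rs: P=np.eye(3)-np.outer(v,v);A+=P;b+=P@e
    return np.linalg.solve(A,b)
def save(img,n): cv2.imwrite("pics/"+n,cv2.cvtColor(img,cv2.COLOR_RGB2BGR))
E
python3 - <<'E'
from h import *
o=telemetry.get_obs();print({k:np.round(v,3) for k,v in o.items()},bot.tcp_to_tips)
for c in("top","scene"):
    im=camera(c);save(im,c+"0.png");p=camera_params(c);print(c,p)
    for t in("knob_grip","pointer_tip","mark_tip","ring","probe","stand","dryer","tip_end","rod","scoop","jar_a","dish"):
        print(t,[(np.round(d["at"],3).tolist(),round(d["conf"],2)) for d in spot_point(t,c)[:3]])
E
```

```text
pics
{'clock': np.float64(0.0), 'joint_pos': array([-1.289,  0.241,  0.004,  1.335,  0.   ,  1.571]), 'joint_vel': array([ 0.   ,  0.001,  0.001, -0.001, -0.001, -0.001]), 'tau': array([ 1.0000e-03, -3.7232e+01,  2.5240e+01,  1.7000e-02,  0.0000e+00,
        0.0000e+00]), 'eef_pos': array([ 0.139, -0.48 ,  0.252]), 'tool_rot': array([ 0.99 ,  0.14 , -0.   , -0.001]), 'ft_force': array([-0.098,  0.052,  0.125]), 'ft_torque': array([ 0.002,  0.014, -0.03 ]), 'grasp_force': np.float64(0.0), 'grip_width': np.float64(0.086)} 0.022
top {'camera_matrix': array([[437.47678987,   0.        , 318.62647452],
       [  0.        , 437.47678987, 242.50013794],
       [  0.        ,   0.        ,   1.        ]]), 'k1': -0.024872912013281078, 'eye': array([ 0.42301046, -0.01177447,  1.0016114 ]), 'attitude': array([ 0.71624674, -0.6963629 ,  0.02936592, -0.0347413 ])}
knob_grip [([0.561, -0.14, 0.084], 0.8)]
pointer_tip [([0.666, -0.1, 0.052], 0.43)]
mark_tip [([0.668, -0.124, 0.051], 0.39)]
ring [([0.581, 0.018, 0.089], 0.97)]
probe [([0.508, 0.313, 0.075], 0.72), ([0.4, 0.3, 0.061], 0.5)]
stand [
[... 736 characters left out ...]
487, 0.372, 0.075], 0.18)]
pointer_tip [([0.666, -0.098, 0.058], 0.59)]
mark_tip [([0.489, 0.373, 0.074], 0.48), ([0.676, -0.129, 0.055], 0.46)]
ring [([0.586, 0.016, 0.086], 0.8)]
probe [([0.508, 0.317, 0.077], 0.9), ([0.401, 0.298, 0.061], 0.66)]
stand [([0.512, 0.316, 0.002], 0.75), ([0.264, 0.359, 0.002], 0.63)]
dryer [([0.592, -0.046, 0.0], 0.69), ([0.51, 0.315, 0.003], 0.58)]
tip_end [([0.584, 0.011, 0.088], 0.36), ([0.674, -0.127, 0.058], 0.31)]
rod [([0.525, 0.254, 0.076], 0.63)]
scoop [([0.489, 0.372, 0.074], 0.72), ([0.667, -0.101, 0.056], 0.24), ([0.556, -0.136, 0.087], 0.2)]
jar_a [([0.362, 0.18, 0.002], 0.84), ([0.732, 0.214, -0.002], 0.76)]
dish [([0.386, -0.379, 0.004], 0.95)]
```

View pics/top0.png

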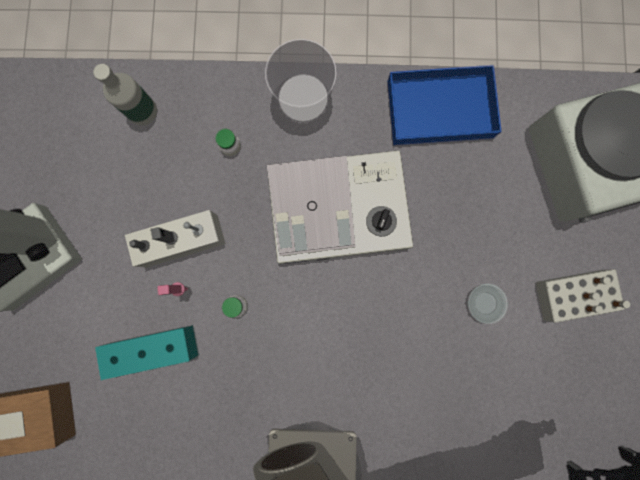

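View pics/scene0.png

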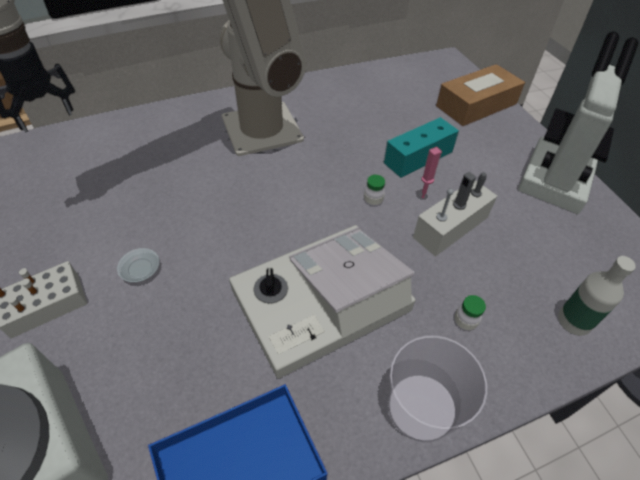

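```bash
cat >> h.py <<'E'
def need(xyz,yaw=None):
    "shift (tool axes, 150mm units) and turn (180deg units) to reach TCP xyz with tool x at world angle yaw (mod pi)"
    o=telemetry.get_obs(); Rm=R.from_quat(o["tool_rot"]).as_matrix(); s=Rm.T@(np.array(xyz)-o["eef_pos"])/0.15
    y0=np.arctan2(Rm[1,0],Rm[0,0]); t=0
    if yaw is not None: t=-((yaw-y0+np.pi/2)%np.pi-np.pi/2)/np.pi
    return "pos",np.round(o["eef_pos"],4),"yaw",round(y0,3),"shift",np.round(s,3),"turn",round(t,3),"j",np.round(o["joint_pos"],2),"t",round(o["clock"],2)
E
python3 - <<'E'
from h import *
p=camera_params("wrist");o=telemetry.get_obs();Rm=R.from_quat(o["tool_rot"]).as_matrix()
print("cam in tool",Rm.T@(p["eye"]-o["eef_pos"]),"\n",Rm.T@att(p),p["camera_matrix"][0],p["k1"])
print(need([0.56,-0.137,0.25],np.radians(8)))
im=camera("top");save(cv2.resize(im[140:280,260:420],None,fx=5,fy=4.2,interpolation=cv2.INTER_CUBIC),"crop.png")
E
```

```text
cam in tool [ 0.07883948  0.00080135 -0.12133996] 
 [[-5.28687429e-04 -9.53048971e-01 -3.02815750e-01]
 [ 9.99999701e-01 -3.33090622e-04 -6.97571364e-04]
 [ 5.63954584e-04 -3.02816029e-01  9.53048863e-01]] [344.76056974   0.         324.2729019 ] -0.06729174211949368
('pos', array([ 0.139 , -0.4803,  0.2533]), 'yaw', np.float64(0.282), 'shift', array([ 3.332, -1.418,  0.022]), 'turn', np.float64(0.045), 'j', array([-1.29,  0.24,  0.  ,  1.34, -0.  ,  1.57]), 't', 1.3)
```

View pics/crop.png

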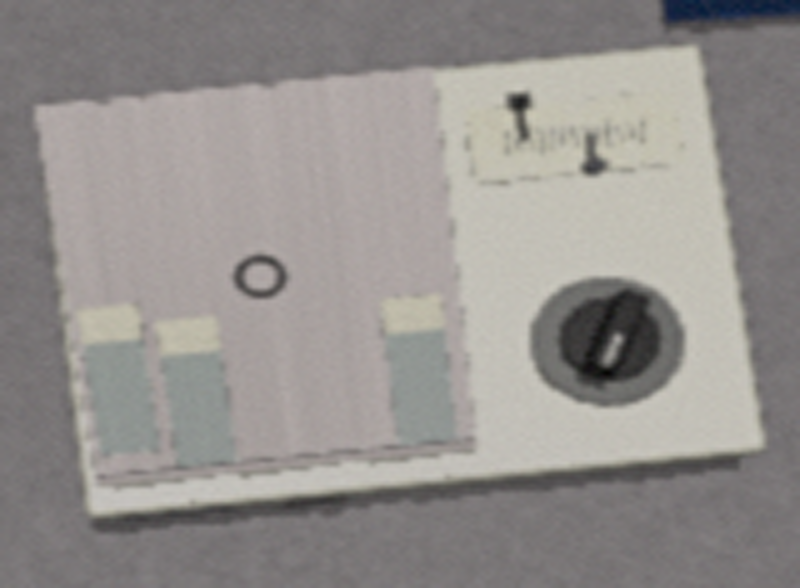

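```bash
python3 -m creep '1 0.86 -0.35 0 0;1 0.86 -0.35 0 0;1 0.86 -0.35 0 0'; python3 -m creep '1 0.86 -0.35 0 0;1 0.86 -0.35 0 0;1 0.86 -0.35 0 0'; python3 -m creep '1 0.86 -0.35 0 0;1 0.86 -0.35 0 0;1 0.86 -0.35 0 0';python3 -m creep '1 0.88 -0.34 0 0.23;1 0.88 -0.34 0 0.23;1 0.88 -0.34 0 0.23;1 0.88 -0.34 0 0.23;1 0.88 -0.34 0 0.23'
python3 - <<'E'
from h import *
print(need([0.56,-0.137,0.25],np.radians(-25)))
im=camera("wrist");p=camera_params("wrist");save(im,"w1.png")
for t in("knob_grip","pointer_tip","mark_tip","ring"):
    print(t,[(np.round(d["at"],4).tolist(),round(d["conf"],2),proj(p,d["at"]).round()) for d in spot_point(t,"wrist")[:3]])
m=cut_out("knob_grip","wrist")
for d in m[:2]:
    c=d["pixels"].astype(np.uint8);print(d["conf"],c.sum(),cv2.minAreaRect(cv2.findNonZero(c)))
E
```

```text
clock: 1.72
eef_pos: [0.2503, -0.392, 0.2534]
tool_rot: [0.99, 0.143, 0.0, -0.0]
ft_force: [0.0, 0.3, 0.4]
grip_width: 0.0854
grasp_force: 0.0
clock: 2.1
eef_pos: [0.3596, -0.3062, 0.2533]
tool_rot: [0.99, 0.143, 0.0, 0.0]
ft_force: [-0.3, -0.5, -1.1]
grip_width: 0.0855
grasp_force: 0.0
clock: 2.48
eef_pos: [0.4687, -0.2204, 0.253]
tool_rot: [0.99, 0.142, -0.0, 0.0]
ft_force: [0.2, -0.6, -0.6]
grip_width: 0.0855
grasp_force: 0.0
clock: 3.1
eef_pos: [0.5583, -0.1939, 0.2528]
tool_rot: [0.984, -0.176, 0.002, -0.022]
ft_force: [0.4, 1.3, 0.3]
grip_width: 0.0855
grasp_force: 0.0
('pos', array([ 0.5583, -0.1939,  0.2528]), 'yaw', np.float64(-0.353), 'shift', array([-0.12 , -0.358,  0.035]), 'turn', np.float64(0.026), 'j', array([-0.35,  0.43,  0.27,  1.41,  0.04,  3.14]), 't', 3.1)
knob_grip [([0.5573, -0.1397, 0.0844], 0.64, array([278., 246.]))]
pointer_tip [([0.6651, -0.0988, 0.0503], 0.72, array([201., 144.]))]
mark_tip [([0.6706, -0.1278, 0.0535], 0.65, array([225., 127.]))]
ring [([0.5797, 0.0118, 0.0915], 0.87, array([122., 277.])), ([0.6639, -0.0978, 0.0526], 0.22, array([199., 146.]))]
0.85 1764 ((274.5000305175781, 237.50003051757812), (45.25482940673828, 50.91168975830078), 45.0)
```

View pics/w1.png

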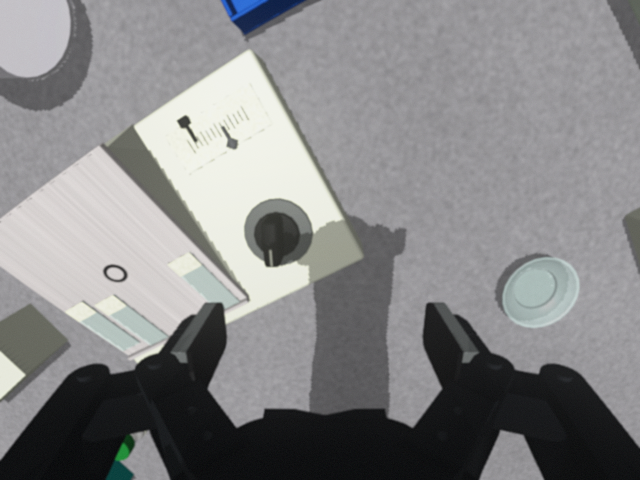

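```bash
python3 -m creep '1 0 0 0 -0.48;1 0 0 0 -0.48;1 0 0 0 -0.48;1 0 0 0 -0.48;1 0 0 0 -0.48;1 0 0 0 -0.48;1 0 0 0 -0.48;1 0 0 0 -0.48;1 0 0 0 -0.48' | head -3; python3 -m creep '1 0 0 0 -0.5;1 0 0 0 -0.5;1 0 0 0 -0.5;1 0 0 0 -0.5;1 0 0 0 -0.5;1 0 0 0 -0.5;1 0 0 0 -0.5;1 0 0 0 -0.5;1 0 0 0 -0.5' |head -3
python3 - <<'E'
from h import *
print(need([0.559,-0.138,0.20],np.radians(-25)), telemetry.get_obs()["tool_rot"])
E
```

```text
clock: 4.53
eef_pos: [0.5602, -0.1889, 0.2534]
tool_rot: [0.836, 0.548, 0.017, -0.014]
clock: 5.65
eef_pos: [0.5602, -0.1891, 0.2534]
tool_rot: [0.203, 0.979, 0.023, 0.002]
('pos', array([ 0.5602, -0.1891,  0.2534]), 'yaw', np.float64(2.732), 'shift', array([0.141, 0.293, 0.37 ]), 'turn', np.float64(0.009), 'j', array([-0.35,  0.43,  0.27,  1.41,  0.05,  0.06]), 't', 5.65) [0.20316875 0.97888204 0.02253054 0.00218602]
```

```bash
python3 -m creep '1 0.14 0.29 0.37 0.01;1 0.14 0.29 0.37 0.01;1 0.14 0.29 0.37 0.01' | head -3
python3 - <<'E'
from h import *
Rm=R.from_quat(telemetry.get_obs()["tool_rot"]).as_matrix();print("toolz",Rm[:,2])
im=camera("wrist");p=camera_params("wrist")
for t in("knob_grip","pointer_tip","mark_tip"):
    print(t,[(np.round(d["at"],4).tolist(),round(d["conf"],2),proj(p,d["at"]).round()) for d in spot_point(t,"wrist")[:2]])
m=cut_out("knob_grip","wrist")
v=m[0]["pixels"]&(im.max(2)<70) if m else im.max(2)<0
u=proj(p,[.559,-.138,.087]);print(m[0]["conf"],u)
x,y=int(u[0]),int(u[1]);a=im[max(0,y-90):y+90,max(0,x-120):x+120];save(cv2.resize(a,(720,540),interpolation=cv2.INTER_CUBIC),"w2.png");print(max(0,x-120),max(0,y-90))
E
```

```text
clock: 6.02
eef_pos: [0.5588, -0.1382, 0.1997]
tool_rot: [0.219, 0.976, 0.022, 0.001]
toolz [ 0.01243595  0.04318912 -0.99898951]
knob_grip [([0.5603, -0.1358, 0.0818], 0.92, array([321., 239.]))]
pointer_tip [([0.6646, -0.101, 0.0508], 0.61, array([404., 312.])), ([0.5781, 0.0197, 0.0899], 0.35, array([532., 172.]))]
mark_tip [([0.6694, -0.1239, 0.0537], 0.65, array([384., 328.]))]
0.79 [317.61472591 241.23685527]
197 151
```

View pics/w2.png

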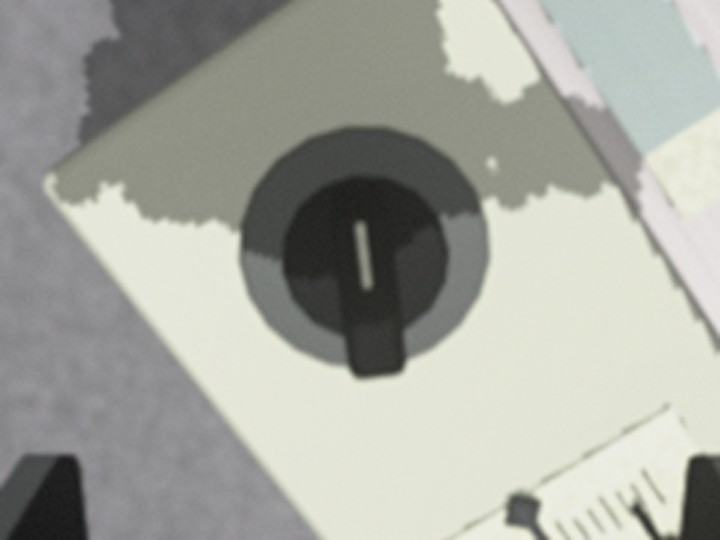

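```bash
python3 - <<'E'
from h import *
p=camera_params("wrist")
px=lambda a:(197+a[0]/3,151+a[1]/3)
print("disc c",onz(p,px((365,247)),.064), "in disc",[onz(p,px(a),.064) for a in((240,250),(489,250))])
a,b=onz(p,px((359,222)),.094),onz(p,px((368,290)),.094);d=a-b;ang=np.arctan2(d[1],d[0]);print(a,b,np.degrees(ang))
print(need([.5595,-.137,.085],ang))
E
```

```text
disc c [ 0.56098848 -0.13801216  0.064     ] in disc [array([ 0.54737754, -0.16754032,  0.064     ]), array([ 0.57610307, -0.10910558,  0.064     ])]
[ 0.54665768 -0.13367454  0.094     ] [ 0.56238877 -0.13893162  0.094     ] 161.52120597751858
('pos', array([ 0.5599, -0.14  ,  0.2014]), 'yaw', np.float64(2.699), 'shift', array([ 0.008, -0.018,  0.776]), 'turn', np.float64(-0.038), 'j', array([-0.27,  0.42,  0.11,  1.27,  0.05,  0.18]), 't', 6.28)
```

```bash
python3 -m creep '0.6 0 -0.012 0.4 -0.038;0.6 0 -0.012 0.73 -0.038;0.6 0 -0.012 0.73 -0.038' ; python3 -m creep '0.3 0 0 0 0;0 0 0 0 0;0 0 0 0 0;0 0 0 0 0;0 0 0 0 0'
python3 - <<'E'
from h import *
print(need([.56,-.138,.092]))
E
```

```text
clock: 6.65
eef_pos: [0.5565, -0.1355, 0.0871]
tool_rot: [0.161, 0.987, 0.023, -0.001]
ft_force: [-0.3, 0.7, 1.1]
grip_width: 0.0511
grasp_force: 0.0
clock: 7.28
eef_pos: [0.5614, -0.138, 0.0937]
tool_rot: [0.161, 0.987, 0.02, 0.006]
ft_force: [-1.2, -4.3, 6.5]
grip_width: 0.0129
grasp_force: 61.1
('pos', array([ 0.5614, -0.138 ,  0.0937]), 'yaw', np.float64(2.819), 'shift', array([ 0.009, -0.003,  0.011]), 'turn', 0, 'j', array([-0.26,  0.5 , -0.05,  1.01,  0.04,  0.06]), 't', 7.28)
```

```bash
python3 -m creep '0 0 0 0 0.05;0 0 0 0 0.1;0 0 0 0 0.15;0 0 0 0 0.2;0 0 0 0 0.25;0 0 0 0 0.3;0 0 0 0 0.35;0 0 0 0 0.4;0 0 0 0 0.45;0 0 0 0 0.45'
python3 - <<'E'
from h import *
print(need([.56,-.138,.092]))
ims=[]
for c in("scene","top","wrist"):
    im=camera(c);p=camera_params(c)
    for t in("pointer_tip","mark_tip"):
        print(c,t,[(np.round(d["at"],4).tolist(),round(d["conf"],2),proj(p,d["at"]).round()) for d in spot_point(t,c)[:2]])
    x,y=np.clip(proj(p,[.667,-.115,.053]),[80,60],[559,419]).astype(int);ims.append(cv2.resize(im[y-40:y+40,x-53:x+53],(400,300),interpolation=cv2.INTER_CUBIC));print(x-53,y-40)
ims.append(ims[0]*0)
save(np.vstack([np.hstack(ims[:2]),np.hstack(ims[2:])]),"k1.png")
E
```

```text
clock: 8.52
eef_pos: [0.5601, -0.1388, 0.0936]
tool_rot: [0.764, 0.645, 0.018, -0.009]
ft_force: [-4.5, -5.8, 8.1]
grip_width: 0.0129
grasp_force: 60.0
('pos', array([ 0.5601, -0.1388,  0.0936]), 'yaw', np.float64(1.403), 'shift', array([ 0.005, -0.001,  0.011]), 'turn', 0, 'j', array([-0.26,  0.5 , -0.05,  1.02,  0.04,  1.48]), 't', 8.53)
scene pointer_tip [([0.6715, -0.1221, 0.0538], 0.44, array([296., 334.])), ([0.5847, 0.0129, 0.0891], 0.18, array([348., 266.]))]
scene mark_tip [([0.6723, -0.1288, 0.0569], 0.43, array([293., 335.]))]
245 291
top pointer_tip [([0.6655, -0.118, 0.0552], 0.51, array([373., 173.]))]
top mark_tip [([0.669, -0.1227, 0.0493], 0.36, array([374., 172.])), ([0.665, -0.1227, 0.0538], 0.17, array([375., 174.]))]
318 132
wrist pointer_tip [([0.6693, -0.1217, 0.0509], 0.7, array([526., 224.]))]
wrist mark_tip [([0.6726, -0.1277, 0.051], 0.97, array([532., 234.]))]
470 172
```

View pics/k1.png

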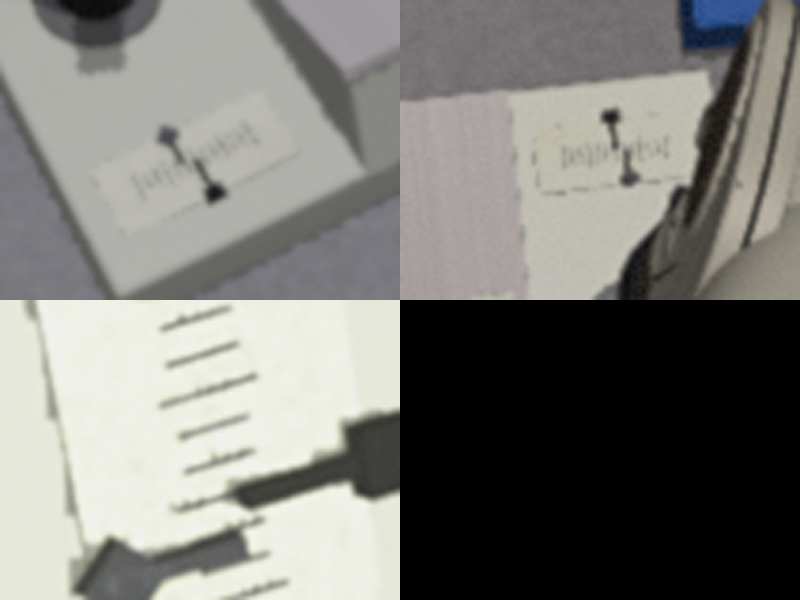

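```bash
python3 - <<'E'
from h import *
p=camera_params("wrist");q=lambda a:(470+a[0]/3.774,172+a[1]/3.75)
P=onz(p,q((238,195)),.054);M=onz(p,q((245,243)),.054);y=np.radians(8.3);d=M-P
print(P,M,d@[np.sin(y),-np.cos(y),0],d@[np.cos(y),np.sin(y),0])
a=onz(p,q((165,327-300)),.052);b=onz(p,q((258,575-320-20)),.052)
T=[onz(p,q(u),.052) for u in((157,404-300),(258,376-300))];e=T[1]-T[0];print("tick dir",np.degrees(np.arctan2(e[1],e[0])))
E
```

```text
[ 0.6712852  -0.12137355  0.054     ] [ 0.6722387  -0.12829193  0.054     ] 0.006983558443501732 -5.520762745888925e-05
tick dir 6.3491786675889275
```

```bash
python3 -m creep '0 0 0 0 0.05;0 0 0 0 0.1;0 0 0 0 0.139;0 0 0 0 0.139;0 0 0 0 0.139' | head -3; python3 - <<'E'
from h import *
print(need([.56,-.138,.092]))
im=camera("wrist");p=camera_params("wrist");x,y=proj(p,[.672,-.126,.054]).astype(int);x=min(x,586);a=im[y-40:y+40,x-53:x+53];print(x-53,y-40)
save(cv2.resize(a,(742,560),interpolation=cv2.INTER_CUBIC),"k2.png")
for t in("pointer_tip","mark_tip"): print(t,[(np.round(d["at"],4).tolist(),round(d["conf"],2),proj(p,d["at"]).round()) for d in spot_point(t,"wrist")[:2]])
E
```

```text
clock: 9.6
eef_pos: [0.5597, -0.1387, 0.0935]
tool_rot: [0.885, 0.465, 0.015, -0.013]
('pos', array([ 0.5597, -0.1387,  0.0935]), 'yaw', np.float64(0.967), 'shift', array([ 0.004, -0.001,  0.01 ]), 'turn', 0, 'j', array([-0.26,  0.5 , -0.05,  1.02,  0.04,  1.91]), 't', 9.6)
451 105
pointer_tip [([0.6688, -0.1289, 0.0499], 0.67, array([498., 155.]))]
mark_tip [([0.6724, -0.1279, 0.0528], 0.9, array([506., 149.]))]
```

View pics/k2.png

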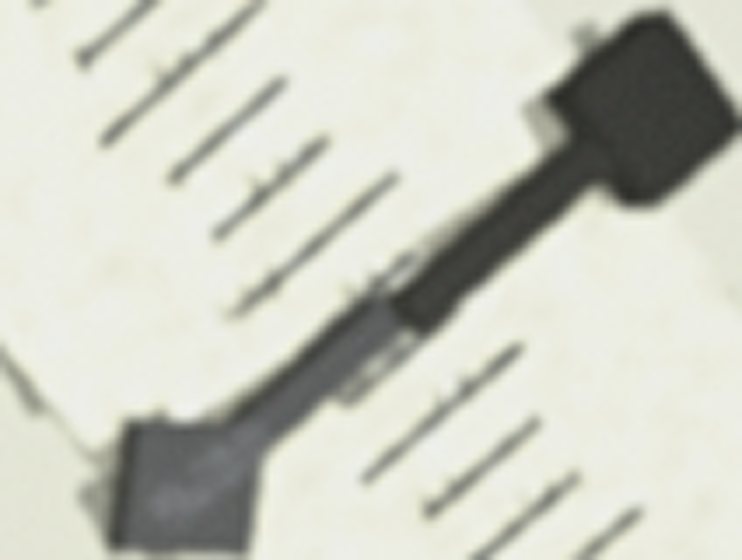

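```bash
python3 -m creep '0 0 0 0 -0.012;0 0 0 0 -0.012;0.5 0 0 0 -0.012;0.5 0 0 0 -0.012;0.5 0 0 0 -0.012;0.5 0 0 0 -0.012' ; python3 -m creep '0.7 0 0 -0.4 0;0.7 0 0 -0.6 0;0.7 0 0 -0.6 0'; python3 - <<'E'
from h import *
im=camera("wrist");p=camera_params("wrist");x,y=proj(p,[.672,-.126,.054]).astype(int);x=min(x,586);a=im[y-40:y+40,x-53:x+53];print(x-53,y-40,p["eye"])
save(cv2.resize(a,(742,560),interpolation=cv2.INTER_CUBIC),"k3.png")
print(need([.508,.315,.25]))
E
```

```text
clock: 10.5
eef_pos: [0.5596, -0.1355, 0.0903]
tool_rot: [0.876, 0.483, 0.016, -0.016]
ft_force: [-0.2, 0.1, 0.2]
grip_width: 0.0426
grasp_force: 0.0
clock: 10.88
eef_pos: [0.5604, -0.1401, 0.1835]
tool_rot: [0.876, 0.483, 0.019, -0.014]
ft_force: [0.2, -0.4, 0.4]
grip_width: 0.0599
grasp_force: 0.0
394 109 [ 0.59996451 -0.07977372  0.30611151]
('pos', array([ 0.5591, -0.1398,  0.1815]), 'yaw', np.float64(1.007), 'shift', array([ 2.399, -1.911, -0.332]), 'turn', 0, 'j', array([-0.27,  0.43,  0.08,  1.22,  0.05,  1.87]), 't', 10.93)
```

View pics/k3.png

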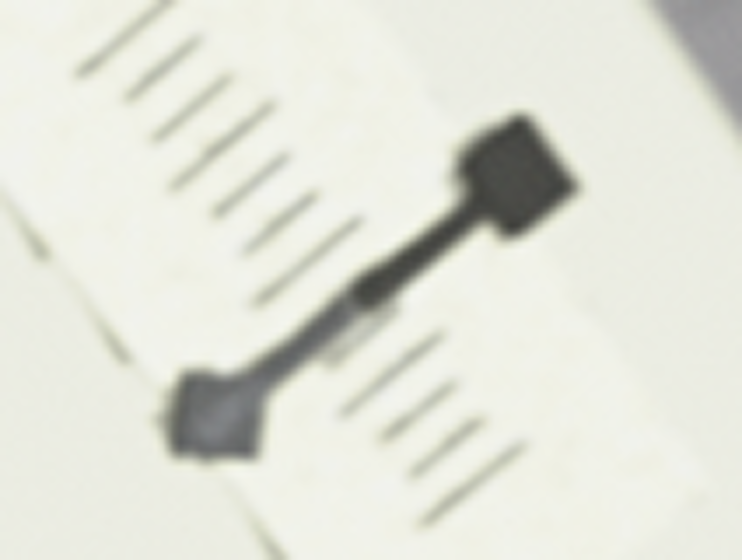

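```bash
python3 -m creep '0.7 0.4 -0.3 -0.33 0;0.7 0.8 -0.64 -0.4 0;0.7 0.8 -0.64 -0.4 0' |head -2; python3 -m creep '0.7 0.4 -0.3 0 0;0.7 0.8 -0.64 0 0;0.7 0.8 -0.64 0 0' |head -2; python3 -m creep '0.7 0.8 -0.63 0 -0.27;0.7 0.8 -0.63 0 -0.27;0.7 0.8 -0.63 0 -0.27;0.7 0.8 -0.63 0 -0.27;0.7 0.8 -0.63 0 -0.27;0.7 0.8 -0.63 0 -0.27' | head -3
python3 - <<'E'
from h import *
print("toolz",R.from_quat(telemetry.get_obs()["tool_rot"]).as_matrix()[:,2])
im=camera("wrist");p=camera_params("wrist");save(im,"s1.png")
for t in("probe","stand","rod","scoop"): print(t,[(np.round(d["at"],4).tolist(),round(d["conf"],2),proj(p,d["at"]).round()) for d in spot_point(t,"wrist")[:2]])
print([(d["at"],d["conf"]) for d in boxes_of("probe","wrist")])
print(need([.508,.315,.25],1.862))
E
```

```text
clock: 11.3
eef_pos: [0.5395, 0.0124, 0.2458]
clock: 11.68
eef_pos: [0.5218, 0.1658, 0.2511]
clock: 12.42
eef_pos: [0.5068, 0.3146, 0.2573]
tool_rot: [0.6, 0.8, 0.02, -0.008]
toolz [ 0.01017111  0.04143671 -0.99908936]
probe [([0.3994, 0.2983, 0.0551], 0.81, array([206., 208.])), ([0.5031, 0.3158, 0.0824], 0.6, array([315., 226.]))]
stand [([0.262, 0.3643, -0.0024], 0.85, array([110., 106.])), ([0.5045, 0.313, 0.0002], 0.71, array([316., 212.]))]
rod [([0.5209, 0.2554, 0.0781], 0.66, array([316., 289.]))]
scoop [([0.489, 0.3649, 0.0733], 0.65, array([314., 167.]))]
[([0.5, 0.3191, 0.1643], 0.98), ([0.4051, 0.3026, 0.1256], 0.94)]
('pos', array([0.5076, 0.3145, 0.2592]), 'yaw', np.float64(1.855), 'shift', array([0.   , 0.002, 0.062]), 'turn', np.float64(-0.002), 'j', array([0.54, 0.41, 0.26, 1.38, 0.03, 1.83]), 't', 12.72)
```

View pics/s1.png

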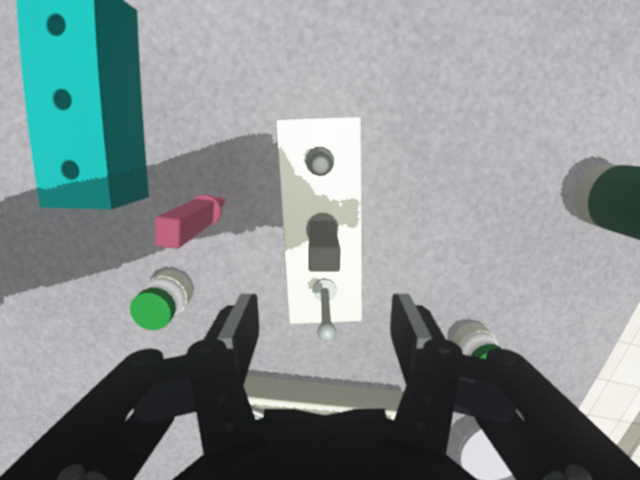

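```bash
python3 - <<'E'
from h import *
p=camera_params("wrist")
print(onz(p,(324.5,259),.165),[onz(p,a,.165) for a in((309,271),(341,271),(308,247))])
print("stand corners",[onz(p,a,.075) for a in((277,121),(360,118),(290,324),(361,321))])
print("top view",[onz(camera_params("top"),a,.165) for a in((162,233),)])
E
```

```text
[0.51155755 0.31427523 0.165     ] [array([0.50387858, 0.30326108, 0.165     ]), array([0.52467691, 0.30908392, 0.165     ]), array([0.49873439, 0.31934409, 0.165     ])]
stand corners [array([0.44880125, 0.39363721, 0.075     ]), array([0.51611931, 0.41582087, 0.075     ]), array([0.50822847, 0.21077775, 0.075     ]), array([0.57572994, 0.23282098, 0.075     ])]
top view [array([0.50900462, 0.29912253, 0.165     ])]
```

```bash
python3 - <<'E'
from h import *
print(need([.5116,.3142,.133],1.876))
E
```

```text
('pos', array([0.5076, 0.3145, 0.2592]), 'yaw', np.float64(1.855), 'shift', array([-0.041,  0.004,  0.841]), 'turn', np.float64(-0.007), 'j', array([0.54, 0.41, 0.26, 1.38, 0.03, 1.83]), 't', 12.72)
```

```bash
python3 -m creep '0.7 -0.04 0.004 0.4 -0.007;0.7 -0.04 0.004 0.7 -0.007;0.7 -0.04 0.004 0.84 -0.007;0.7 -0.04 0.004 0.84 -0.007'; python3 -m creep '0.4 0 0 0 0;0 0 0 0 0;0 0 0 0 0;0 0 0 0 0;0 0 0 0 0'
```

```text
clock: 13.22
eef_pos: [0.5102, 0.3136, 0.1312]
tool_rot: [0.591, 0.806, 0.019, -0.008]
ft_force: [0.5, 0.8, -0.4]
grip_width: 0.0602
grasp_force: 0.0
clock: 13.85
eef_pos: [0.5108, 0.3145, 0.1347]
tool_rot: [0.591, 0.807, 0.021, -0.008]
ft_force: [-3.3, -1.5, 6.8]
grip_width: 0.0211
grasp_force: 58.5
```

```bash
python3 -m creep '0 0.007 0.004 -0.2 0;0 0.014 0.009 -0.4 0;0 0.02 0.012 -0.55 0;0 0.026 0.016 -0.73 0;0 0.026 0.016 -0.73 0'; python3 - <<'E'
from h import *
c=np.array([.512,.313]);y=np.radians(18);ex=np.array([np.cos(y),np.sin(y)])
t=c+ex*(.035+.006+.02);print(t)
print(need([*t,.245],y+np.pi))
E
```

```text
clock: 14.48
eef_pos: [0.5129, 0.3152, 0.246]
tool_rot: [0.591, 0.807, 0.025, -0.006]
ft_force: [-0.1, -0.1, -0.6]
grip_width: 0.0209
grasp_force: 58.5
[0.57001445 0.33185004]
('pos', array([0.5129, 0.3152, 0.246 ]), 'yaw', np.float64(1.878), 'shift', array([-0.009,  0.396,  0.02 ]), 'turn', np.float64(0.498), 'j', array([0.54, 0.42, 0.23, 1.35, 0.03, 1.8 ]), 't', 14.47)
```

```bash
python3 -m creep '0 0 0.2 0 0;0 0 0.43 0 -0.05;0 0 0.43 0 -0.1;0 0 0.43 0 -0.15;0 0 0.43 0 -0.2;0 0 0.43 0 -0.25;0 0 0.43 0 -0.3;0 0 0.43 0 -0.35;0 0 0.43 0 -0.4;0 0 0.43 0 -0.45;0 0 0.43 0 -0.498;0 0 0.43 0 -0.498' | head -3; python3 - <<'E'
from h import *
c=np.array([.512,.313]);y=np.radians(18);ex=np.array([np.cos(y),np.sin(y)])
t=c+ex*(.035+.006+.02)
print(need([*t,.156],y+np.pi),telemetry.get_obs()["tool_rot"])
im=camera("scene");p=camera_params("scene")
u=proj(p,[*t,.2]).astype(int);print(u);a=im[u[1]-60:u[1]+60,u[0]-80:u[0]+80];save(cv2.resize(a,(800,600),interpolation=cv2.INTER_CUBIC),"p1.png")
for t in("probe","tip_end"):print(t,[(np.round(d["at"],4).tolist(),round(d["conf"],2),proj(p,d["at"]).round()) for d in spot_point(t,"scene")[:3]])
E
```

```text
clock: 15.98
eef_pos: [0.5725, 0.3334, 0.2431]
tool_rot: [-0.149, 0.989, 0.02, 0.009]
('pos', array([0.5725, 0.3334, 0.2431]), 'yaw', np.float64(-2.844), 'shift', array([ 0.033, -0.027,  0.579]), 'turn', np.float64(-0.005), 'j', array([0.51, 0.56, 0.45, 1.43, 0.03, 0.22]), 't', 15.97) [-0.1485925   0.98865413  0.02002892  0.00906165]
[498 180]
probe [([0.3996, 0.2987, 0.0558], 0.78, array([427., 181.])), ([0.5914, -0.0445, 0.0004], 0.71, array([320., 301.])), ([0.3866, -0.3787, 0.0034], 0.66, array([142., 269.]))]
tip_end [([0.5791, 0.3378, 0.1219], 0.42, array([492., 210.]))]
```

View pics/p1.png

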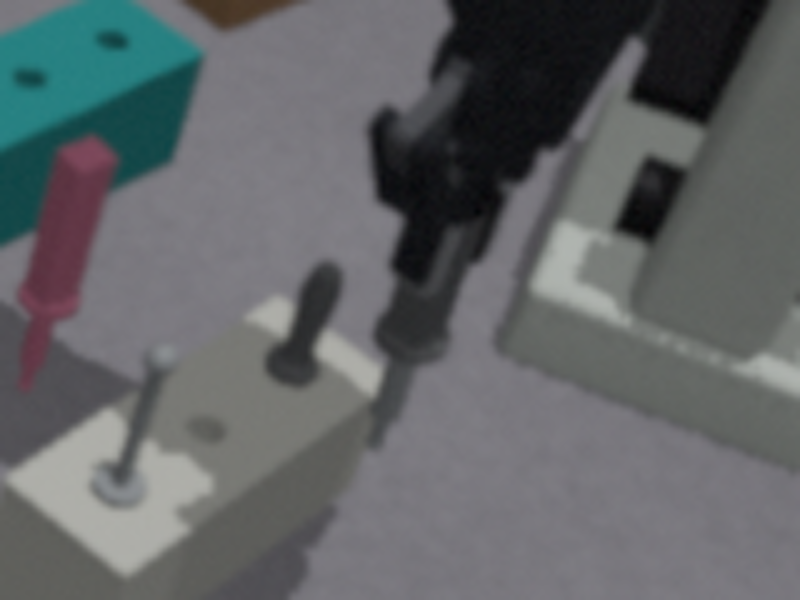

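```bash
python3 -m creep '0 0.005 -0.008 0.2 -0.005;0 0.01 -0.015 0.4 -0.005;0 0.013 -0.025 0.58 -0.005;0 0.013 -0.025 0.58 -0.005'; python3 -m creep '0 0.04 0 0 0;0 0.08 0 0 0;0 0.08 0 0 0'; python3 -m creep '0 0.04 0 0 0;0 0.07 0 0 0;0 0.07 0 0 0'
```

```text
clock: 16.62
eef_pos: [0.5714, 0.3322, 0.1544]
tool_rot: [-0.157, 0.987, 0.019, 0.007]
ft_force: [0.7, -0.0, -1.0]
grip_width: 0.0214
grasp_force: 58.7
clock: 17.0
eef_pos: [0.5617, 0.3298, 0.1587]
tool_rot: [-0.157, 0.987, 0.021, 0.011]
ft_force: [-0.0, 1.6, 0.2]
grip_width: 0.0216
grasp_force: 58.7
clock: 17.38
eef_pos: [0.5513, 0.3262, 0.157]
tool_rot: [-0.157, 0.987, 0.02, 0.01]
ft_force: [1.0, -0.4, -0.8]
grip_width: 0.0216
grasp_force: 58.7
```

```bash
for i in 1; do python3 -m creep '0 0.02 0 0 0;0 0.04 0 0 0;0 0.04 0 0 0' | grep -E 'eef|force'; done; python3 -m creep '0 0.02 0 0 0;0 0.04 0 0 0;0 0.04 0 0 0'| grep -E 'eef|force|rot'; python3 -m creep '0 0.02 0 0 0;0 0.04 0 0 0;0 0.04 0 0 0'| grep -E 'eef|force|rot'
```

```text
eef_pos: [0.5458, 0.3244, 0.1567]
ft_force: [0.1, -0.5, -0.4]
grasp_force: 58.7
eef_pos: [0.5419, 0.3236, 0.1572]
tool_rot: [-0.157, 0.987, 0.021, 0.012]
ft_force: [4.4, 3.3, -3.2]
grasp_force: 58.7
eef_pos: [0.5377, 0.3218, 0.158]
tool_rot: [-0.157, 0.987, 0.021, 0.014]
ft_force: [6.9, 1.8, -1.8]
grasp_force: 59.3
```

```bash
for i in 1; do python3 -m creep '0 0.02 0 0 0;0 0.04 0 0 0;0 0.04 0 0 0' | grep -E 'eef|force'; done; python3 -m creep '0 0.02 0 0 0;0 0.04 0 0 0;0 0.04 0 0 0'| grep -E 'eef|force|rot'; python3 - <<'E'
from h import *
for c in("scene","top","wrist"):
    camera(c);p=camera_params(c)
    for t in("probe","tip_end"):print(c,t,[(np.round(d["at"],4).tolist(),round(d["conf"],2)) for d in spot_point(t,c)[:3]])
    for d in cut_out("probe",c):
        q=np.argwhere(d["pixels"])[:,::-1].astype(float);m=q.mean(0);w,v=np.linalg.eigh(np.cov(q.T));print(" mask",round(d["conf"],2),len(q),m.round(),np.sqrt(w).round(1),v[:,1].round(3),q.min(0),q.max(0))
    print(" exp",proj(p,[.54,.323,.1]).round(),proj(p,[.54,.323,.15]).round())
E
```

```text
eef_pos: [0.5319, 0.3199, 0.1576]
ft_force: [6.3, 1.5, -2.3]
grasp_force: 59.2
eef_pos: [0.5263, 0.318, 0.1576]
tool_rot: [-0.157, 0.987, 0.021, 0.014]
ft_force: [6.5, 2.2, -1.6]
grasp_force: 59.3
scene probe [([0.3988, 0.2984, 0.0575], 0.83), ([0.5424, 0.3303, 0.1051], 0.59), ([0.5881, 0.0136, 0.0897], 0.53)]
scene tip_end []
 mask 0.7 404 [430. 169.] [ 2.9 11.6] [-0.25   0.968] [422. 149.] [438. 195.]
 mask 0.69 355 [475. 203.] [ 3.  11.4] [-0.174  0.985] [467. 177.] [481. 226.]
 mask 0.23 405 [269. 284.] [5.1 6.4] [-0.796 -0.605] [258. 273.] [280. 294.]
 exp [473. 207.] [479. 190.]
top probe [([0.4001, 0.3008, 0.0624], 0.5)]
top tip_end [([0.5798, 0.0152, 0.0893], 0.4), ([0.5842, 0.0157, 0.0873], 0.4)]
 mask 0.59 270 [171. 289.] [3.  7.4] [-0.999  0.047] [158. 283.] [185. 295.]
 exp [163. 221.] [154. 218.]
wrist probe [([0.536, 0.3279, 0.1061], 0.94), ([0.4008, 0.3003, 0.0593], 0.84)]
wrist tip_end []
 mask 0.96 3707 [366.  27.] [14.  22.6] [-0.842  0.539] [330.   0.] [417.  63.]
 mask 0.7 6572 [324. 337.] [17.3 31.7] [-0.012  1.   ] [291. 273.] [358. 389.]
 mask 0.2 2650 [436. 243.] [ 9.7 22.7] [-0.711 -0.703] [402. 209.] [471. 277.]
 exp [323. 293.] [326. 347.]
```

```bash
python3 -m creep '0 0.03 0 0 0;0 0.06 0 0 0;0 0.06 0 0 0' | grep -E 'eef|force';  python3 -m creep '0 -0.2 0 -0.1 0;0 -0.4 0 -0.3 0;0 -0.4 0 -0.58 0;0 -0.4 0 -0.58 0;0 -0.4 0 -0.58 0'| grep -E 'eef|force|rot'
cat > ax.py <<'E'
from h import *
o=telemetry.get_obs();Rm=R.from_quat(o["tool_rot"]).as_matrix();g=o["eef_pos"]+.003*Rm[:,2];print("grip",g.round(4),"toolz",Rm[:,2].round(3))
N=[]
for c in("scene","wrist","top"):
    camera(c);p=camera_params(c)
    for t in("probe","tip_end"):
        for d in spot_point(t,c):
            a=np.array(d["at"])
            if np.linalg.norm(a-g)<.16: print(c,t,a.round(4),round(d["conf"],2),"dir",((g-a)/np.linalg.norm(g-a)).round(3),"len",np.linalg.norm(g-a).round(3))
    for d in cut_out("probe",c):
        q=np.argwhere(d["pixels"])[:,::-1].astype(float);m=q.mean(0);e=proj(p,g-[0,0,.05])
        if np.linalg.norm(m-e)<40 and c!="wrist":
            w,v=np.linalg.eigh(np.cov(q.T));v=v[:,1];n=np.cross(ray(p,m-8*v)[1],ray(p,m+8*v)[1]);n/=np.linalg.norm(n);N.append(n);print(c,"mask",len(q),m.round(1),v.round(3),"plane",n.round(3),"conf",round(d["conf"],2))
E
python3 ax.py
```

```text
eef_pos: [0.5177, 0.3152, 0.1578]
ft_force: [4.6, 2.2, 0.1]
grasp_force: 59.7
eef_pos: [0.5699, 0.3288, 0.2438]
tool_rot: [-0.157, 0.987, 0.02, 0.009]
ft_force: [0.5, -1.2, -1.1]
grasp_force: 59.5
grip [0.57   0.3289 0.2408] toolz [ 0.012  0.043 -0.999]
scene probe [0.5911 0.3431 0.1892] 0.68 dir [-0.368 -0.247  0.897] len 0.058
scene tip_end [0.6069 0.3471 0.1289] 0.6 dir [-0.31  -0.153  0.938] len 0.119
scene mask 383 [506.7 183.4] [-0.169  0.986] plane [-0.662 -0.725 -0.191] conf 0.92
wrist probe [0.5832 0.3373 0.1883] 0.83 dir [-0.242 -0.153  0.958] len 0.055
top probe [0.588  0.3361 0.1856] 0.63 dir [-0.308 -0.123  0.943] len 0.058
top mask 78 [127.1 197.2] [-0.995  0.102] plane [0.964 0.124 0.235] conf 0.61
```

```bash
python3 - <<'E'
from h import *
print(need([.534,.005,.26],.135+np.pi))
p=camera_params("top");print("ring",onz(p,(312,205.7),.09))
im=camera("top");r=[d["at"] for d in spot_point("ring","top")];print(r)
E
```

```text
('pos', array([0.5705, 0.3291, 0.2443]), 'yaw', np.float64(-2.826), 'shift', array([ 0.898, -1.972, -0.201]), 'turn', np.float64(0.057), 'j', array([0.51, 0.55, 0.43, 1.43, 0.03, 0.19]), 't', 21.45)
ring [0.58332856 0.01253076 0.09      ]
[[0.5832, 0.0171, 0.0901]]
```

```bash
python3 -m creep '0 0 0 -0.15 0;0 0.15 -0.3 -0.25 0.02;0 0.3 -0.66 -0.25 0.02;0 0.3 -0.66 -0.25 0.02' | head -2; python3 -m creep '0 0.15 -0.33 0 0.02;0 0.3 -0.66 0 0.02;0 0.3 -0.66 0 0.02' | head -2; python3 -m creep '0 0.15 -0.33 0 0.01;0 0.3 -0.65 0.05 0.017;0 0.3 -0.65 0.05 0.017;0 0.3 -0.65 0.05 0.017' ; python3 ax.py; python3 - <<'E'
from h import *
print(need([.534,.005,.245],.135+np.pi))
for c in("scene","wrist","top"): print(c,[(np.round(d["at"],4),round(d["conf"],2)) for d in spot_point("ring",c)[:1]])
E
```

```text
clock: 22.05
eef_pos: [0.5577, 0.2157, 0.2776]
clock: 22.42
eef_pos: [0.5389, 0.11, 0.2724]
clock: 22.92
eef_pos: [0.5145, 0.0096, 0.2601]
tool_rot: [-0.069, 0.997, 0.022, 0.009]
ft_force: [0.6, 0.6, -1.0]
grip_width: 0.0214
grasp_force: 59.5
grip [0.5145 0.0098 0.2571] toolz [ 0.014  0.044 -0.999]
scene probe [0.5336 0.0218 0.2045] 0.97 dir [-0.334 -0.21   0.919] len 0.057
scene tip_end [0.5558 0.0196 0.1453] 0.39 dir [-0.345 -0.082  0.935] len 0.12
scene mask 736 [341.5 194.2] [0.109 0.994] plane [-0.307 -0.943 -0.131] conf 0.73
wrist probe [0.5298 0.0174 0.2063] 0.87 dir [-0.286 -0.142  0.948] len 0.054
wrist tip_end [0.5293 0.0141 0.2075] 0.56 dir [-0.285 -0.083  0.955] len 0.052
('pos', array([0.5137, 0.0087, 0.2598]), 'yaw', np.float64(-3.005), 'shift', array([-0.129, -0.047,  0.099]), 'turn', np.float64(0.001), 'j', array([-0.01,  0.26,  0.04,  1.34,  0.04, -0.14]), 't', 23.52)
scene [(array([0.5861, 0.0125, 0.088 ]), 0.98)]
wrist [(array([0.5793, 0.0085, 0.0911]), 0.91)]
top []
```

```bash
python3 - <<'E'
from h import *
print(need([.5357,.0043,.2158],.135+np.pi))
E
```

```text
('pos', array([0.5137, 0.0086, 0.2598]), 'yaw', np.float64(-3.005), 'shift', array([-0.136, -0.06 ,  0.294]), 'turn', np.float64(0.0), 'j', array([-0.01,  0.25,  0.04,  1.34,  0.04, -0.14]), 't', 23.68)
```

```bash
python3 -m creep '0 -0.07 -0.03 0.1 0;0 -0.136 -0.06 0.2 0;0 -0.136 -0.06 0.294 0;0 -0.136 -0.06 0.294 0' | grep -E 'eef|ft'; cat > tr.py <<'E'
from h import *
n=np.array([-.339,-.045,.94]);n/=np.linalg.norm(n);r0=np.array([.583,.0135,.09])
o=telemetry.get_obs();Rm=R.from_quat(o["tool_rot"]).as_matrix();g=o["eef_pos"]+.003*Rm[:,2];print("tcp",o["eef_pos"].round(4),"ft",o["ft_force"].round(2))
def onpl(p,uv,h=0):
    e,v=ray(p,uv);return e+v*((r0+h*n-e)@n)/(v@n)
for c in("scene","wrist","top"):
    im=camera(c);p=camera_params(c);u=proj(p,r0)
    x,y=u.astype(int)
    if not(20<x<620 and 20<y<460): print(c,"ring out",u);continue
    k=18 if c!="wrist" else 40
    gr=cv2.cvtColor(im[max(0,y-k):y+k,max(0,x-k):x+k],cv2.COLOR_RGB2GRAY)
    nn,lab,st,ce=cv2.connectedComponentsWithStats((gr<np.median(gr)*.75).astype(np.uint8))
    for i in range(1,nn):
        if st[i,4]>15:
            q=ce[i]+[max(0,x-k),max(0,y-k)];b=st[i,:2]+st[i,2:4]/2-.5+[max(0,x-k),max(0,y-k)];print(c,"dark",st[i].tolist(),"box centre px",b.round(1),"->",onpl(p,b).round(4))
    for d in spot_point("ring",c)[:1]+spot_point("tip_end",c): print(c,"spot",np.round(d["at"],4),round(d["conf"],2),proj(p,d["at"]).round(1))
    for d in cut_out("probe",c):
        q=np.argwhere(d["pixels"])[:,::-1].astype(float);m=q.mean(0);a=proj(p,g);e=proj(p,g-n*.1167);w=(e-a)/np.linalg.norm(e-a)
        if np.linalg.norm(m-(a+e)/2)<60:
            s=(q-a)@w;t=q[s>s.max()-2.5].mean(0);print(c,"mask",len(q),"tip px",t.round(1),"exp",e.round(1),"pl",[onpl(p,t,h).round(4) for h in(0,.004,.015)])
E
python3 tr.py
```

```text
eef_pos: [0.5344, 0.0044, 0.2133]
ft_force: [-0.5, -0.2, -0.4]
tcp [0.5344 0.0044 0.2133] ft [-0.47 -0.16 -0.38]
scene dark [0, 0, 25, 22, 248] box centre px [341.  256.5] -> [0.5533 0.0127 0.0792]
scene spot [0.583  0.013  0.0885] 0.66 [347.3 265.1]
scene spot [0.5724 0.0164 0.0987] 0.37 [347.1 257.3]
scene mask 733 tip px [346. 255.] exp [344.3 258.3] pl [array([0.5537, 0.0233, 0.0799]), array([0.5574, 0.0213, 0.0854]), array([0.5677, 0.0159, 0.1006])]
wrist dark [36, 32, 12, 3, 19] box centre px [322.5 283. ] -> [0.5773 0.0135 0.0879]
wrist dark [9, 40, 70, 40, 2196] box centre px [324.5 309.5] -> [0.5968 0.0175 0.0952]
wrist spot [0.5798 0.0091 0.0928] 0.87 [316.7 288.1]
wrist spot [ 0.4027  0.3016 -0.0021] 0.39 [621.9 117.1]
wrist spot [ 0.5934 -0.0418  0.001 ] 0.16 [264.5 254.3]
wrist mask 5881 tip px [318.9 284.8] exp [318.8 286. ] pl [array([0.5789, 0.0109, 0.0884]), array([0.5771, 0.0106, 0.092 ]), array([0.5723, 0.0097, 0.1019])]
top spot [ 0.3845 -0.3805  0.0035] 0.64 [483.6 303.9]
```

```bash
python3 - <<'E'
from h import *
n=np.array([-.339,-.045,.94]);r0=np.array([.583,.0135,.09])
for c in("scene","top"):
    im=cv2.imread(f"pics/{c}0.png",0);p=camera_params(c);x,y=proj(p,r0).astype(int);k=14
    g=im[y-k:y+k,x-k:x+k];nn,l,st,ce=cv2.connectedComponentsWithStats((g<np.median(g)*.75).astype(np.uint8))
    for i in range(1,nn):
        if st[i,4]>8:
            b=st[i,:2]+st[i,2:4]/2-.5+[x-k,y-k];e,v=ray(p,b);print(c,st[i].tolist(),b,(ce[i]+[x-k,y-k]).round(1),(e+v*((r0-e)@n)/(v@n)).round(4),onz(p,b,.09).round(4))
E
```

```text
scene [10, 11, 11, 7, 31] [348. 264.] [348.1 264.5] [0.5817 0.015  0.0896] [0.582  0.0149 0.09  ]
top [10, 10, 10, 10, 55] [311.5 205.5] [311.5 205.4] [0.5837 0.0136 0.0903] [0.5837 0.0136 0.09  ]
```

```bash
python3 -m creep '0 -0.04 -0.01 0.02 0;0 -0.081 -0.021 0.045 0;0 -0.081 -0.021 0.045 0' | grep -E 'eef|ft'; python3 tr.py | grep -vE "wrist|top"; python3 - <<'E'
from h import *
p=camera_params("scene");n=np.array([-.339,-.045,.94]);r=np.array([.5828,.0142,.09])
print([proj(p,r+h*n).round(1) for h in(0,.004,.008)])
for d in cut_out("probe","scene"):
    q=d["pixels"];ys=np.argwhere(q)
    if abs(ys[:,1].mean()-345)<30: print([(y,np.flatnonzero(q[y]).min(),np.flatnonzero(q[y]).max()) for y in range(ys[:,0].max()-22,ys[:,0].max()+1,2)])
E
```

```text
eef_pos: [0.5486, 0.0032, 0.2083]
ft_force: [-0.6, 0.1, 0.3]
tcp [0.5486 0.0032 0.2083] ft [-0.56  0.05  0.32]
scene dark [0, 0, 25, 22, 364] box centre px [341.  256.5] -> [0.5533 0.0127 0.0792]
scene spot [0.5833 0.0161 0.0873] 0.59 [348.8 265.2]
scene spot [0.5883 0.0139 0.0955] 0.46 [349. 265.]
scene mask 642 tip px [348.6 262.9] exp [346.4 265.6] pl [array([0.5792, 0.0174, 0.0888]), array([0.5828, 0.0155, 0.0943]), array([0.5926, 0.0103, 0.1093])]
[array([347.9, 264.4]), array([347.6, 262.8]), array([347.4, 261.1])]
[(242, np.int64(339), np.int64(350)), (244, np.int64(342), np.int64(348)), (246, np.int64(343), np.int64(349)), (248, np.int64(344), np.int64(349)), (250, np.int64(344), np.int64(349)), (252, np.int64(344), np.int64(350)), (254, np.int64(345), np.int64(350)), (256, np.int64(345), np.int64(350)), (258, np.int64(345), np.int64(350)), (260, np.int64(347), np.int64(349)), (262, np.int64(347), np.int64(350)), (264, np.int64(348), np.int64(350))]
```

```bash
python3 -m creep '0 0.01 0 0.005 0;0 0.007 0 0.015 0;0 0.004 0 0.025 0;0 0.004 0 0.025 0;0 0.004 0 0.025 0;0 0.004 0 0.025 0' | grep -E 'eef|ft'; cat > fc.py <<'E'
from h import *
F=[]
for i in range(6):
    camera("scene");o=telemetry.get_obs();F.append(o["ft_force"])
print("tcp",o["eef_pos"].round(4),"F",np.mean(F,0).round(2),np.std(F,0).round(2),"t",o["clock"].round(2))
ci="";p=camera_params("scene")
for d in cut_out("probe","scene"):
    q=d["pixels"];ys=np.argwhere(q)
    if abs(ys[:,1].mean()-345)<30 and len(ys)>300: m=ys[:,0].max();w=ys[ys[:,0]>=m-1];print("bottom",m,w[:,1].mean(),len(ys))
print([(np.round(d["at"],4),round(d["conf"],2)) for d in spot_point("tip_end","scene")])
E
python3 fc.py
```

```text
eef_pos: [0.5478, 0.0033, 0.2054]
ft_force: [0.1, -0.7, -0.2]Traceback (most recent call last):
  File "fc.py", line 5, in <module>
    print("tcp",o["eef_pos"].round(4),"F",np.mean(F,0).round(2),np.std(F,0).round(2),"t",o["clock"].round(2))
                                                                                         ^^^^^^^^^^^^^^^^
AttributeError: 'float' object has no attribute 'round'
```

```bash
sed -i 's/o\["clock"\].round(2)/o["clock"]/' fc.py; python3 fc.py; python3 -m creep '0 -0.002 0 0.006 0;0 -0.005 0 0.013 0;0 -0.005 0 0.013 0;0 -0.005 0 0.013 0' | grep -E 'eef|ft'; python3 fc.py
```

```text
tcp [0.5477 0.0033 0.2053] F [-0.26 -0.09 -0.71] [0.6  0.51 0.25] t 27.15
bottom 266 348.4 646
[(array([0.5884, 0.0162, 0.0894]), 0.48), (array([5.130e-01, 3.183e-01, 3.000e-04]), 0.27)]
eef_pos: [0.5485, 0.0035, 0.2035]
ft_force: [-0.6, -0.2, 0.9]
tcp [0.5485 0.0035 0.2035] F [-0.67  0.07  0.25] [0.64 0.72 0.39] t 28.05
bottom 266 348.5 650
[(array([0.734 , 0.2147, 0.0039]), 0.55), (array([0.5891, 0.0138, 0.0891]), 0.42)]
```

```bash
python3 - <<'E'
from h import *
a=cv2.imread("pics/scene0.png",0);b=cv2.cvtColor(camera("scene"),cv2.COLOR_RGB2GRAY)
print(a[257:271,338:360]);print(b[250:271,338:360])
E
```

```text
[[154 152 151 151 150 151 150 149 149 150 149 150 150 150 150 150 150 150
  150 151 151 151]
 [153 153 152 151 151 150 149 151 150 150 149 150 150 151 150 150 151 150
  150 151 151 151]
 [153 153 153 153 152 151 151 150 150 149 147 147 146 149 150 151 150 149
  151 151 151 151]
 [151 152 153 153 152 151 149 148 146 141 135 131 134 140 145 148 149 151
  150 151 151 151]
 [151 151 151 153 153 149 142 132 129 123 115 109 110 119 125 135 146 150
  151 151 151 150]
 [151 151 152 152 150 140 121 106 114 122 122 122 118 110  99 108 135 148
  151 151 151 151]
 [150 151 152 150 144 125  96 102 130 143 146 146 142 131 105  88 120 145
  151 151 151 152]
 [150 151 151 149 139 112  85 111 141 150 151 151 148 138 110  84 114 144
  151 151 151 152]
 [150 149 150 149 138 109  81 107 136 145 147 145 139 122  98  93 124 145
  150 151 151 152]
 [150 150 150 149 142 121  91  92 113 124 126 125 115 103 104 122 139 148
  150 151 151 151]
 [151 151 150 150 148 138 123 111 105 103 102 103 108 120 132 143 148 151
  151 151 151 151]
 [151 151 150 150 151 147 145 139 131 125 125 126 134 144 148 150 150 151
  1
[... 1456 characters left out ...]
0 111 123 126 106  93 126 152
  158 158 158 158]
 [156 155 154 151 139 110  71  80 100 105 110 118 126 129 112  88 121 151
  158 159 158 158]
 [157 157 157 156 145 113  75  87 111 115 111 112 114 115 100 100 130 152
  157 159 159 159]
 [157 157 157 156 148 127  95  91 107 109  96  91  93  99 109 128 145 155
  156 158 158 159]
 [157 157 157 157 155 145 127 116 109 102  98  97 106 124 139 150 156 158
  157 157 157 158]
 [157 158 158 158 156 155 152 145 138 132 131 133 140 150 155 157 158 159
  158 157 158 158]
 [159 159 158 158 158 158 157 156 154 154 153 154 156 158 158 158 159 158
  158 157 157 158]
 [158 158 158 158 158 157 157 157 158 159 159 159 160 160 160 159 158 157
  158 158 158 158]]
```

```bash
python3 - <<'E'
from h import *
p=camera_params("scene");n=np.array([-.339,-.045,.94]);n/=np.linalg.norm(n);r=np.array([.5828,.0142,.09])
f=lambda u:(lambda e,v:e+v*((r-e)@n)/(v@n))(*ray(p,u))
a,b=f((349.3,265.8)),f((348.5,264.3));d=b-a;Rm=R.from_quat(telemetry.get_obs()["tool_rot"]).as_matrix();print(a,b,d,"tool",(Rm.T@d/.15).round(4))
E
```

```text
[0.58797592 0.01487437 0.09189892] [0.58304043 0.01543052 0.09014562] [-0.00493549  0.00055615 -0.0017533 ] tool [0.0323 0.0077 0.0114]
```

```bash
python3 -m creep '0 0.009 0 -0.025 0;0 0.036 0.004 -0.016 0;0 0.036 0.004 -0.016 0;0 0.027 0.004 0.009 0;0 0.024 0.004 0.016 0;0 0.021 0.004 0.025 0;0 0.018 0.004 0.034 0;0 0.018 0.004 0.034 0;0 0.018 0.004 0.034 0' | grep -E 'eef|ft'; python3 fc.py; python3 - <<'E'
from h import *
b=cv2.cvtColor(camera("scene"),cv2.COLOR_RGB2GRAY)
print(b[259:270,342:356])
E
```

```text
eef_pos: [0.5458, 0.0039, 0.1984]
ft_force: [-0.5, -0.3, 2.1]
tcp [0.5458 0.0039 0.1983] F [-0.6  -0.31  1.59] [0.42 0.34 0.51] t 29.625
bottom 265 348.2857142857143 669
[]
[[108 105  96  92  97 103 109 120 138 152 157 157 157 157]
 [110 108 103  95  95  97 102 113 130 144 151 154 157 158]
 [115 109 100  90  85  88  93  97 107 122 131 141 152 158]
 [126 107  87  74  79  90  98 102 107 113 103 114 141 155]
 [140 109  74  70  87 102 112 118 129 132 110  94 126 152]
 [144 112  78  93 112 114 117 125 136 139 116  89 121 150]
 [145 115  82 104 125 126 126 130 133 124 104 100 130 152]
 [149 127  96  96 115 123 124 123 116 107 110 128 145 155]
 [154 144 128 117 111 107 107 108 113 125 138 151 156 157]
 [157 155 151 146 137 131 131 133 141 150 155 157 158 158]
 [157 157 157 156 155 154 154 155 156 159 159 158 159 158]]
```

```bash
python3 -m creep '0 0 0 0 0;0 0 0 0 0;0 0 0 0 0' | grep -E 'clock|eef|ft|grasp'; python3 -c "
from workcell import ticket
print(ticket.job_done())"
```

```text
clock: 30.15
eef_pos: [0.5458, 0.0039, 0.1983]
ft_force: [-1.1, -0.3, 2.2]
grasp_force: 59.6
the job is handed in; nothing more can be done
None
```

The job is handed in at about 30 s of the 61 s, but no verdict came back. The pointer was on the marker to within about 1 mm when last viewed. The probe is still gripped, its tip about on the ring's centre and pressed in about 4 mm with about 2.4 N. It is about 3° off square, estimated from the images and arm pose.

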